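Lock the open cover stud on the dust box

TASK

One of the two orange wing studs on the dust box's clean-out cover has been left open: it stands proud, with its wing across the cover. Push it in against its spring and turn it clockwise (seen from above) about a quarter turn until it locks, then let go. Leave the other stud locked as it is.

Things in the scene. Friction and masses are not known exactly. Their poses are not given: they have to be found in the camera images.
- stud_grip (a point): Middle of the open stud's orange wing, on its axis. Wing 42 x 14 mm, top 12 mm above; x along its length, y through its thickness (grip along y), z up. Its black 50 mm round flange has its upper face 22 mm below the point, its underside 20 mm above the cover while out. All moves with the stud. Open: wing across the cover (along its short side), 5 mm prouder than the other stud; which place it holds varies.
- stud_in (a joint): How far the open stud is pushed down, m. 0: fully out, as it starts; 0.016: bottomed. Its spring pushes back with 5 N at 0, 12 N at 0.016. It turns only while more than 0.009 in (aim for 0.0125). Turned far enough and let go, it springs up into the notch of the lock and rests at 0.005.
- stud_turn (a joint): Turn of the open stud, rad, clockwise seen from above. 0 to 0.05: open; 1.45 (83 degrees): end stop. Beyond about 1.14 (65 degrees) its cross pin is past the ledge and springs up into the notch when let go; aim for 1.4. Friction only 0.02 N m.
- mate_turn (a joint): Turn of the other, identical, locked stud (1.35 to 1.45 rad, clockwise from above), wing along the long side of the cover. Both sit on the aluminium cover of a low blue dust-extraction box (200 x 320 mm, 90 mm tall, place and yaw vary), 180 mm apart along its long side, with a grey bar handle 27 mm tall midway. Leave alone.

How it is judged:
By the outcome, as a careful person would: the job done as asked, in the order asked, and still so for the second after the job is handed in, with the robot touching nothing.
It also fails if it takes over 32 s, if anything falls off the work surface, if the arm or the gripper's body presses on something with over 40 N, if the wrist force passes 120 N, or if a joint passes its speed limit or range.

ROBOT

A 7-joint arm with a two-finger parallel gripper is mounted at the origin on the work surface. World frame = base frame: x ahead of the robot, y to its left, z up, the work surface at z = 0. Lengths are in m, angles in degrees, forces in N, time in s.
With the tool pointing down it reaches from about 0.425 to 0.875 m from the base axis. Payload 4.7 kg.
Tool frame: the origin (TCP) lies midway between the tips of the shut fingers; the grasp point (between the pads) lies env.grip_point_offset behind it (env.grip_point_offset is the distance from the TCP to the grasp point, in m); z points along the fingers, y is the line along which they close (so a half turn about z gives the same grasp; the last joint's range is limited). The gripper opens to 87 mm and grips with 3 to 60 N. Pads are 19 mm wide; open, the fingers measure 117 mm over their backs; the gripper's body (75 mm by 190 mm) begins 51 mm behind the grasp point.
Start: joints at [-69.895, 18.392, -4.016, 83.108, 1.295, 78.541, -3.26], TCP at [0.215, 0.613, 0.223] pointing down, gripper open.
Joint ranges: [-163.93, 163.93], [-17.29, 119.83], [-79.2, 71.16], [3.27, 140.29], [-89.18, 269.18], [5.43, 117.66], [-154.24, 154.24]. Speed limits (degrees/s): [147.25, 147.25, 180, 180, 180, 180, 180].

INTERFACE

Orientations are given as [roll, pitch, yaw] about the fixed x, y, z axes, in that order (R = Rz(yaw) Ry(pitch) Rx(roll)).
In Python, from cell import env gives the robot as it stands.
- The arm moves only by the shell command python3 -m creep 'ROWS' [FORCE]. ROWS is a JSON object of lists of equal length, an entry for each row: "translation": the shift along the tool's x, y, z in units of 0.08 m (1.0 is 0.08 m), a list of three; "turn": the turn, a rotation vector about the tool's x, y, z in units of 180 degrees (1.0 is 180 degrees), a list of three; "grip": the opening, from 0 (shut) to 1 (fully open). In form: {"translation": [[x, y, z], ...], "turn": [[ax, ay, az], ...], "grip": [grip, ...]}. A call has 1 to 5 rows; each row shifts and turns the commanded pose from where the row before left it, along the tool's axes as they then stand; what a row does not reach is not made up. A row lasts 1/8 s, in which the tool goes at most 62.5 mm and 10.7 degrees, less where a joint would pass 70% of its speed; a pose out of reach is approached as far as the arm can. A call with a number of a shift or a turn outside -1 to 1 is refused whole. A call with a gripper value outside its range is refused whole. The fingers move at their own pace and stop on an object; FORCE is the grip in N (left out, the last holds). Time passes only in rows, so rows that do not move let the fingers close. It gives the time, the measured TCP pose, the force, the opening and the grip force at its end, in the units of the state.
- env.get_obs(): the state, without advancing time (a new reading comes with each control period).
- env.read_camera(name): name is "scene" or "top" or "wrist"; returns a dict with "frame" (400x640x3 uint8, red, green, blue), "z_map" (400x640 float32, m along the optical axis (not along the pixel's ray), 0 where there is no reading), "K" (3x3 intrinsics, pixels), "D" ([k1, k2, p1, p2, k3] as OpenCV has them; the pictures are not rectified), "rvec" (rotation vector, rad) and "tvec" (3), from world to camera coordinates, as OpenCV has them. Camera axes: x right, y down, z forward; pixel columns grow to the right and rows downward; lengths in m; the calibration is good to about 2 mm. A picture is of the moment at which its call begins.
- env.sign_off(): hands the job in; it is judged then, once.
The state is a dict: "time_s": time; "qpos": joint angles; "joint_velocities": joint speeds; "effort": joint torques, N m; "tool_pos": TCP position; "tool_rot": TCP orientation; "force": force on the tool from outside, world axes, zero at the start; "wrist_torque": the same for the moment, N m; "grip_width": finger opening in m; "grasp_force": force on a finger pad.
Only numpy, scipy, OpenCV 4.12 (cv2) and the standard library are available. Lean on these libraries where they do the work, as an engineer would, in place of code of your own. Each camera call takes 0.05 s, during which the arm holds its last target. There are 200 camera calls.

## Working session

There is one attempt and no reset: what is moved stays moved. The work goes in short steps, Python scripts to look and compute and a shell command to move; the robot and the scene stay as the last step left them, time stands still between calls to the robot, and variables do not carry over. Pictures are saved under pics/ and viewed, at most 10 in all, crops included, and the job is handed in when it is done.

```bash
mkdir -p pics; ls; cat > h.py <<'E'
import numpy as np, cv2
from cell import env
def cam(n): 
    c=env.read_camera(n); c['R']=cv2.Rodrigues(np.array(c['rvec'],float))[0]; return c
def ray(c,uv):
    p=cv2.undistortPoints(np.array(uv,float).reshape(-1,1,2),np.array(c['K']),np.array(c['D'])).reshape(-1,2)
    d=np.c_[p,np.ones(len(p))]@c['R']; o=-c['R'].T@np.array(c['tvec']).ravel(); return o,d
def plane(c,uv,z):
    o,d=ray(c,uv); return o+d*((z-o[2])/d[:,2])[:,None]
def world(c,uv):
    uv=np.array(uv).reshape(-1,2); o,d=ray(c,uv); z=c['z_map'][uv[:,1].astype(int),uv[:,0].astype(int)]
    return o+d*z[:,None]
def orange(c):
    h=cv2.cvtColor(c['frame'],cv2.COLOR_RGB2HSV)
    return cv2.inRange(h,(5,140,90),(22,255,255))
def save(c,n): cv2.imwrite('pics/'+n,cv2.cvtColor(c['frame'],cv2.COLOR_RGB2BGR))
E
python3 - <<'E'
from h import *
print(env.get_obs(), env.grip_point_offset)
for n in ('scene','top','wrist'):
    c=cam(n); save(c,n+'.png'); m=orange(c)
    k,l,s,ce=cv2.connectedComponentsWithStats(m)
    for i in range(1,k):
        if s[i,4]<25: continue
        ys,xs=np.where(l==i); uv=np.c_[xs,ys]; P=world(c,uv)
        zt=np.percentile(P[:,2],90); T=P[P[:,2]>zt-.004]
        print(n,s[i],ce[i].round(1),'ztop',zt.round(4),T.mean(0).round(4), cv2.minAreaRect((T[:,:2]*1000).astype(np.float32)))
a=cv2.imread('pics/scene.png');b=cv2.imread('pics/top.png');cv2.imwrite('pics/two.png',cv2.resize(np.vstack([a,b]),(480,600)))
E
```

```text
pics
{'time_s': 0.0, 'qpos': array([-69.89574605,  18.43924453,  -4.01840904,  83.1737467 ,
         1.29608431,  78.54095411,  -3.2602395 ]), 'joint_velocities': array([ 0.01646825,  0.00700576,  0.01432353,  0.041302  , -0.05156417,
        0.06189752, -0.05530811]), 'effort': array([ 4.18418017e-05, -4.91277552e+01, -4.03557736e-01, -3.12530959e+01,
       -6.37645600e-02,  4.38608578e-02,  1.74302277e-04]), 'tool_pos': array([0.2146399 , 0.61295957, 0.22146994]), 'tool_rot': array([-1.79891370e+02,  5.86066231e-03,  1.60708183e+02]), 'force': array([ 0.41338751, -0.06535529, -0.06145173]), 'wrist_torque': array([0.06722962, 0.05230777, 0.04094636]), 'grasp_force': 0.0, 'grip_width': 0.08730767938902366} 0.0187
scene [ 189    0   67   31 1184] [214.1  11.2] ztop 0.0008 [-0.1448  0.1591  0.0036] ((356.899169921875, 76.21830749511719), (175.9578399658203, 1176.091796875), 77.4588623046875)
scene [     0      0    640    400 159667] [300.5 218. ] ztop 0.0012 [0.5051 0.0804 0.004 ] ((419.3445129394531, 142.5484619140625), (1602.2298583984375, 1127.0947265625), 65.35054016113281)
scene
[... 19317 characters left out ...]
50  28  16 178] [480.1 358.9] ztop 0.3209 [0.2035 0.6529 0.3195] ((203.49534606933594, 652.642333984375), (5.502075672149658, 2.3694427013397217), 71.55756378173828)
wrist [314 353  38  13 177] [330.5 361.3] ztop 0.3213 [0.1927 0.6227 0.3205] ((167.37771606445312, 628.7985229492188), (7.794565677642822, 55.4565315246582), 77.33206176757812)
wrist [304 356  11  10  33] [308.7 361.6] ztop 0.3212 [0.1915 0.6182 0.3202] ((191.4805908203125, 617.9796752929688), (1.5047872066497803, 2.3899312019348145), 29.277997970581055)
wrist [495 358  19   8  65] [503.7 362.1] ztop 0.3209 [0.2052 0.6573 0.32  ] ((205.26104736328125, 657.5372924804688), (5.309167385101318, 1.9297343492507935), 67.0820083618164)
```

View pics/two.png

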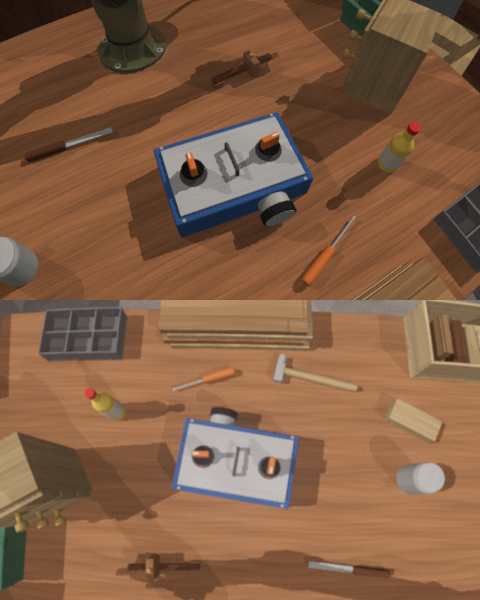

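```bash
python3 -m creep '{"translation":[[-0.3,-0.3,-0.2],[-0.45,-0.41,-0.2],[-0.45,-0.41,-0.2],[-0.45,-0.41,-0.1],[-0.45,-0.41,0]],"turn":[[0,0,0],[0,0,0],[0,0,0],[0,0,0],[0,0,0]],"grip":[1,1,1,1,1]}'
python3 -m creep '{"translation":[[-0.45,-0.41,0],[-0.45,-0.41,0],[-0.45,-0.41,0],[-0.45,-0.41,0],[-0.45,-0.41,0]],"turn":[[0,0,0],[0,0,0],[0,0,0],[0,0,0],[0,0,0]],"grip":[1,1,1,1,1]}'
```

```text
time_s: 0.78
tool_pos: [0.323, 0.4102, 0.2793]
tool_rot: [179.9, 0.0, 160.7]
force: [0.0, -0.0, 0.2]
grip_width: 0.0873
grasp_force: 0.0
time_s: 1.4
tool_pos: [0.4382, 0.1957, 0.2785]
tool_rot: [180.0, -0.0, 160.7]
force: [-0.7, 0.3, -0.4]
grip_width: 0.0868
grasp_force: 0.0
```

```bash
python3 - <<'E'
from h import *
for n in ('scene','top'):
    c=cam(n); m=orange(c); ys,xs=np.where(m>0); uv=np.c_[xs,ys]; P=world(c,uv)
    for nm,x,y in (('A',.5875,.135),('B',.5634,-.037)):
        k=(np.hypot(P[:,0]-x,P[:,1]-y)<.035)&(P[:,2]>.125)&(P[:,2]<.17)
        Q=P[k]; zt=np.percentile(Q[:,2],80); T=Q[abs(Q[:,2]-zt)<.004]
        r=cv2.minAreaRect((T[:,:2]*1000).astype(np.float32))
        print(n,nm,k.sum(),len(T),np.median(T[:,2]).round(4),T.mean(0).round(4),r)
E
```

```text
scene A 225 158 0.1439 [0.5881 0.1382 0.1437] ((586.8898315429688, 140.6304931640625), (40.95867156982422, 14.751141548156738), 89.33396911621094)
scene B 214 162 0.1486 [ 0.5635 -0.0369  0.1486] ((561.2360229492188, -36.29024124145508), (12.382766723632812, 41.028385162353516), 80.24547576904297)
top A 122 99 0.1453 [0.5873 0.1333 0.1453] ((587.5902709960938, 137.63583374023438), (11.853192329406738, 35.74055480957031), 1.3842209577560425)
top B 122 98 0.1501 [ 0.5643 -0.0382  0.1502] ((559.3123779296875, -37.37537384033203), (13.86500072479248, 37.97393035888672), 80.30237579345703)
```

```bash
python3 -m creep '{"translation":[[-0.5,-0.46,0],[-0.5,-0.46,0],[-0.5,-0.46,0],[-0.5,-0.45,0],[-0.44,-0.4,0]],"turn":[[0,0,0],[0,0,0],[0,0,0],[0,0,0],[0,0,0]],"grip":[1,1,1,1,1]}'
python3 -m creep '{"translation":[[0,0,0],[0,0,0]],"turn":[[0,0,-0.054],[0,0,0]],"grip":[1,1]}'
python3 - <<'E'
from h import *
c=cam('wrist'); save(c,'w1.png'); o=env.get_obs(); print(o['qpos'],o['tool_pos'],o['tool_rot'])
m=orange(c); ys,xs=np.where(m>0); P=world(c,np.c_[xs,ys])
k=(np.hypot(P[:,0]-.564,P[:,1]+.037)<.035)&(P[:,2]>.125)&(P[:,2]<.17)
Q=P[k]; zt=np.percentile(Q[:,2],80); T=Q[abs(Q[:,2]-zt)<.003]
print(k.sum(),np.median(T[:,2]),T.mean(0),cv2.minAreaRect((T[:,:2]*1000).astype(np.float32)))
E
```

```text
time_s: 2.12
tool_pos: [0.5637, -0.0368, 0.2785]
tool_rot: [180.0, 0.0, 160.7]
force: [-0.2, 0.0, 0.4]
grip_width: 0.0867
grasp_force: 0.0
time_s: 2.38
tool_pos: [0.563, -0.0353, 0.2781]
tool_rot: [180.0, -0.1, 170.3]
force: [-0.7, 0.9, 0.0]
grip_width: 0.0871
grasp_force: 0.0
[-28.76680448   6.88683873  32.66451895  91.79844415  -3.7698201
  82.45657229  84.51340668] [ 0.56292386 -0.03468721  0.27816511] [ 1.79978247e+02 -4.70597455e-02  1.70305431e+02]
721 0.14869460087281516 [ 0.56000906 -0.03558774  0.14867935] ((559.06494140625, -35.25861358642578), (12.965557098388672, 41.08793258666992), 79.97329711914062)
```

View pics/w1.png

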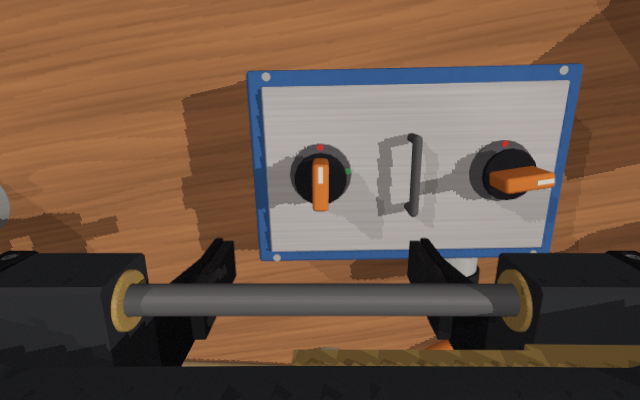

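```bash
python3 -m creep '{"translation":[[0.035,-0.026,0.4],[0,0,0.5],[0,0,0.5],[0,0,0],[0,0,0]],"turn":[[0,0,0],[0,0,0],[0,0,0],[0,0,0],[0,0,0]],"grip":[1,1,1,1,1]}'
python3 - <<'E'
from h import *
o=env.get_obs(); print(o['tool_pos'],o['tool_rot'],o['force'])
c=cam('wrist'); save(c,'w2.png')
m=orange(c); ys,xs=np.where(m>0); P=world(c,np.c_[xs,ys])
k=(np.hypot(P[:,0]-.56,P[:,1]+.036)<.035)&(P[:,2]>.125)&(P[:,2]<.17)
Q=P[k]
if len(Q):
    zt=np.percentile(Q[:,2],80); T=Q[abs(Q[:,2]-zt)<.003]
    print(k.sum(),np.median(T[:,2]),T.mean(0),cv2.minAreaRect((T[:,:2]*1000).astype(np.float32)))
E
```

```text
time_s: 3.05
tool_pos: [0.5609, -0.0366, 0.1682]
tool_rot: [180.0, 0.1, 170.4]
force: [0.4, -0.2, -0.2]
grip_width: 0.087
grasp_force: 0.0
[ 0.56085638 -0.03658021  0.16815883] [1.79961280e+02 1.12717533e-01 1.70425338e+02] [ 0.38578634 -0.1914991  -0.19644599]
1704 0.1487848290129371 [ 0.55957423 -0.03581539  0.14869556] ((559.5336303710938, -35.67774963378906), (13.669425010681152, 41.786537170410156), 80.89552307128906)
```

View pics/w2.png

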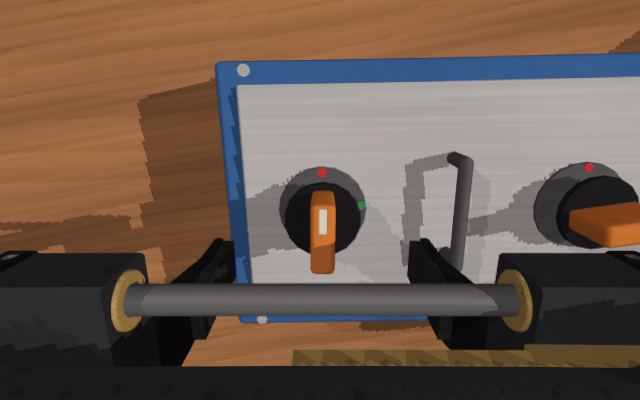

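```bash
python3 -m creep '{"translation":[[0.018,0.008,0.3],[0,0,0.31],[0,0,0]],"turn":[[0,0,0],[0,0,0],[0,0,0]],"grip":[1,1,1]}'
python3 -m creep '{"translation":[[0,0,0],[0,0,0],[0,0,0],[0,0,0],[0,0,0]],"turn":[[0,0,0],[0,0,0],[0,0,0],[0,0,0],[0,0,0]],"grip":[0.5,0.25,0.1,0.05,0]}' 45
python3 -m creep '{"translation":[[0,0,0],[0,0,0]],"turn":[[0,0,0],[0,0,0]],"grip":[0,0]}'
```

```text
time_s: 3.48
tool_pos: [0.5584, -0.0361, 0.1179]
tool_rot: [-180.0, -0.0, 170.4]
force: [-0.0, 0.4, 0.4]
grip_width: 0.0871
grasp_force: 0.0
time_s: 4.1
tool_pos: [0.5587, -0.0364, 0.1179]
tool_rot: [180.0, 0.0, 170.4]
force: [0.2, 0.5, 0.7]
grip_width: 0.045
grasp_force: 0.0
time_s: 4.35
tool_pos: [0.5587, -0.0364, 0.1177]
tool_rot: [180.0, -0.0, 170.4]
force: [0.2, 0.0, -0.8]
grip_width: 0.0252
grasp_force: 0.0
```

```bash
python3 -m creep '{"translation":[[0,0,0],[0,0,0],[0,0,0],[0,0,0]],"turn":[[0,0,0],[0,0,0],[0,0,0],[0,0,0]],"grip":[0,0,0,0]}'
```

```text
time_s: 4.85
tool_pos: [0.5588, -0.0357, 0.1178]
tool_rot: [180.0, 0.0, 170.4]
force: [-0.0, 2.7, -0.2]
grip_width: 0.014
grasp_force: 45.0
```

```bash
python3 -m creep '{"translation":[[0,0,0.05],[0,0,0.05],[0,0,0.05],[0,0,0.01],[0,0,0]],"turn":[[0,0,0],[0,0,0],[0,0,0],[0,0,0],[0,0,0]],"grip":[0,0,0,0,0]}'
```

```text
time_s: 5.48
tool_pos: [0.5589, -0.0358, 0.1061]
tool_rot: [179.9, 0.0, 170.4]
force: [-4.1, 3.2, 9.4]
grip_width: 0.0135
grasp_force: 45.0
```

```bash
python3 -m creep '{"translation":[[0,0,0.012],[0,0,0],[0,0,0],[0,0,0],[0,0,0]],"turn":[[0,0,0],[0,0,0.03],[0,0,0.045],[0,0,0.045],[0,0,0]],"grip":[0,0,0,0,0]}'; python3 -c "
from h import *;o=env.get_obs();print(o['qpos'],o['wrist_torque'])"
```

```text
time_s: 6.1
tool_pos: [0.559, -0.0354, 0.1053]
tool_rot: [179.9, -0.0, 148.8]
force: [-2.9, 3.7, 11.0]
grip_width: 0.0137
grasp_force: 45.0
[-29.60523211  14.04976831  34.87205063 105.4081014   -9.05695074
  63.25931069  67.35095435] [ 0.73687244  0.85348294 -0.01716363]
```

Turning freely at depth 12.5 mm. Continue (58° to go).

```bash
python3 -m creep '{"translation":[[0,0,0],[0,0,0],[0,0,0],[0,0,0],[0,0,0]],"turn":[[0,0,0.05],[0,0,0.05],[0,0,0.05],[0,0,0.05],[0,0,0]],"grip":[0,0,0,0,0]}'; python3 -m creep '{"translation":[[0,0,0],[0,0,0],[0,0,0],[0,0,0]],"turn":[[0,0,0.05],[0,0,0.05],[0,0,0.025],[0,0,0]],"grip":[0,0,0,0]}';python3 -c "
from h import *;o=env.get_obs();print(o['qpos'],o['wrist_torque'])"
```

```text
time_s: 6.72
tool_pos: [0.5595, -0.0349, 0.1055]
tool_rot: [179.9, -0.1, 112.8]
force: [-2.2, 3.8, 9.8]
grip_width: 0.014
grasp_force: 45.0
time_s: 7.22
tool_pos: [0.5599, -0.0348, 0.1056]
tool_rot: [179.9, -0.1, 90.3]
force: [-1.0, 4.6, 10.1]
grip_width: 0.014
grasp_force: 45.0
[-36.78319547  15.40198864  43.43606327 105.57747741 -11.94533964
  63.49650628  11.32396761] [1.02991469 0.53203823 0.01087101]
```

```bash
python3 -m creep '{"translation":[[0,0,-0.05],[0,0,-0.04],[0,0,0]],"turn":[[0,0,0],[0,0,0],[0,0,0]],"grip":[0,0,0]}'; python3 -m creep '{"translation":[[0,0,0],[0,0,0],[0,0,0],[0,0,0],[0,0,0]],"turn":[[0,0,0],[0,0,0],[0,0,0],[0,0,0],[0,0,0]],"grip":[0.3,0.4,0.5,0.6,0.7]}'; python3 -m creep '{"translation":[[0,0,0],[0,0,0],[0,0,-0.3],[0,0,-0.6],[0,0,-0.6]],"turn":[[0,0,0],[0,0,0],[0,0,0],[0,0,0],[0,0,0]],"grip":[0.7,0.7,0.7,0.7,0.7]}'
python3 - <<'E'
from h import *
for n in ('scene','top'):
    c=cam(n); save(c,n+'2.png'); m=orange(c); ys,xs=np.where(m>0); P=world(c,np.c_[xs,ys])
    for nm,x,y in (('A',.5875,.138),('B',.5595,-.036)):
        k=(np.hypot(P[:,0]-x,P[:,1]-y)<.035)&(P[:,2]>.12)&(P[:,2]<.17)
        Q=P[k]
        if len(Q)<20: continue
        zt=np.percentile(Q[:,2],80); T=Q[abs(Q[:,2]-zt)<.004]
        print(n,nm,len(T),np.median(T[:,2]),cv2.minAreaRect((T[:,:2]*1000).astype(np.float32)))
c=cam('wrist'); save(c,'w3.png')
E
```

```text
time_s: 7.6
tool_pos: [0.5599, -0.0348, 0.1126]
tool_rot: [179.9, -0.1, 90.4]
force: [-0.8, 4.5, 6.7]
grip_width: 0.0136
grasp_force: 45.0
time_s: 8.22
tool_pos: [0.557, -0.037, 0.1109]
tool_rot: [-179.8, 0.0, 90.3]
force: [-4.5, 0.3, 6.9]
grip_width: 0.0541
grasp_force: 3.2
time_s: 8.85
tool_pos: [0.5582, -0.0364, 0.2319]
tool_rot: [-179.9, 0.0, 90.3]
force: [0.2, 0.9, -0.3]
grip_width: 0.0612
grasp_force: 0.0
scene A 158 0.14387449378315026 ((587.172607421875, 140.75393676757812), (41.264244079589844, 13.852601051330566), 89.84402465820312)
scene B 159 0.14382358827299246 ((561.4722290039062, -36.16828918457031), (39.898284912109375, 13.899518013000488), 87.11360931396484)
top A 98 0.1455748654100889 ((587.5661010742188, 137.5780792236328), (11.555310249328613, 35.65335464477539), 1.0375043153762817)
```

View pics/w3.png

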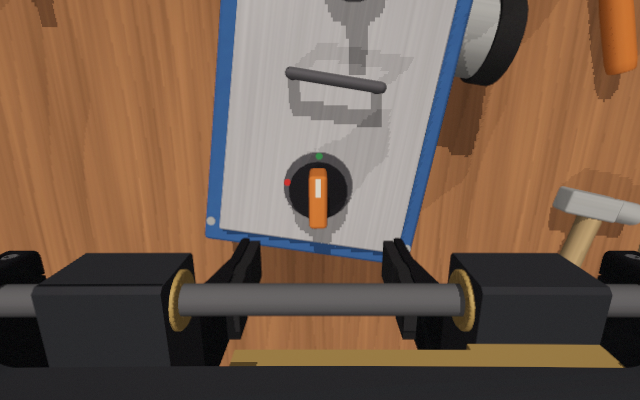

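View pics/scene2.png

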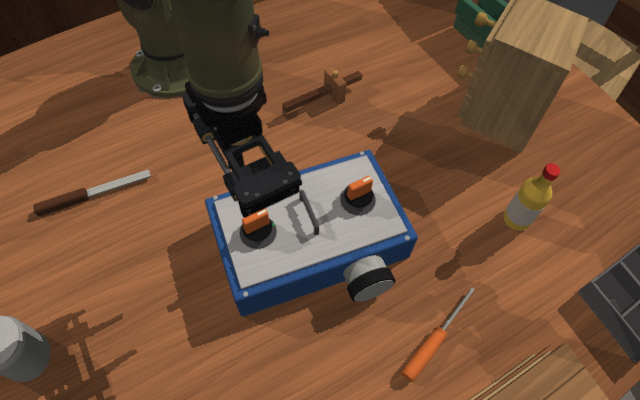

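Both views agree: the stud's wing (318,198 in wrist view; 256,222 in scene) points at the green mark along the long side. Its top is level with the locked stud (0.144 m), so it has locked.

```bash
python3 -c "
from cell import env;print(env.sign_off())"
```

```text
the job is handed in; nothing more can be done
None
```

The open stud was pushed in, turned about 80° clockwise and let go; it sprang up level with the other stud (both tops at 0.144 m), which stayed locked, and the job is handed in.

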